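Espresso cups back onto their own saucers

TASK

The four coloured espresso cups on the courtyard table have been put on one another's saucers: set each cup back on the saucer of its own colour, upright and in the middle. Every saucer is taken, so park a cup on the bare end of the wooden board (or another clear bit of table) whenever you need a free place. Set the cups down gently, without dropping or tipping any, and leave the saucers, the board with the tomatoes and the jug where they stand.

Things in the scene. Friction and masses are not known exactly. Their poses are not given: they have to be found in the camera images.
- cup_white: White espresso cup, empty, open, about 120 g, 56 mm high; outer diameter 38 mm at the foot, 57 mm at 18 mm up, 61 mm at the rim; wall 3.5 mm. Origin: centre of the underside, z up. A loop handle, 7 mm thick, stands out along its own +y to 54 mm from the axis, 15 to 50 mm up; grip across its own x, 35 to 45 mm up. Starts upright on another colour's saucer, handle pointing any way.
- cup_blue: Blue espresso cup, empty, open, about 120 g, 56 mm high; outer diameter 38 mm at the foot, 57 mm at 18 mm up, 61 mm at the rim; wall 3.5 mm. Origin: centre of the underside, z up. A loop handle, 7 mm thick, stands out along its own +y to 54 mm from the axis, 15 to 50 mm up; grip across its own x, 35 to 45 mm up. Starts upright on another colour's saucer, handle pointing any way.
- cup_red: Red espresso cup, empty, open, about 120 g, 56 mm high; outer diameter 38 mm at the foot, 57 mm at 18 mm up, 61 mm at the rim; wall 3.5 mm. Origin: centre of the underside, z up. A loop handle, 7 mm thick, stands out along its own +y to 54 mm from the axis, 15 to 50 mm up; grip across its own x, 35 to 45 mm up. Starts upright on another colour's saucer, handle pointing any way.
- cup_green: Green espresso cup, empty, open, about 120 g, 56 mm high; outer diameter 38 mm at the foot, 57 mm at 18 mm up, 61 mm at the rim; wall 3.5 mm. Origin: centre of the underside, z up. A loop handle, 7 mm thick, stands out along its own +y to 54 mm from the axis, 15 to 50 mm up; grip across its own x, 35 to 45 mm up. Starts upright on another colour's saucer, handle pointing any way.
- saucer_white: White saucer, a loose round dish, 200 g, diameter 120 mm, rim 16 mm high. Origin: centre of the underside, on the table; z up. Its flat floor, about 60 mm across, is 5 mm above the origin, so a cup standing on it has its origin 5 mm above the saucer's; from there it slopes up to the rim. Saucers start at least 20 mm apart.
- saucer_blue: Blue saucer, a loose round dish, 200 g, diameter 120 mm, rim 16 mm high. Origin: centre of the underside, on the table; z up. Its flat floor, about 60 mm across, is 5 mm above the origin, so a cup standing on it has its origin 5 mm above the saucer's; from there it slopes up to the rim. Saucers start at least 20 mm apart.
- saucer_red: Red saucer, a loose round dish, 200 g, diameter 120 mm, rim 16 mm high. Origin: centre of the underside, on the table; z up. Its flat floor, about 60 mm across, is 5 mm above the origin, so a cup standing on it has its origin 5 mm above the saucer's; from there it slopes up to the rim. Saucers start at least 20 mm apart.
- saucer_green: Green saucer, a loose round dish, 200 g, diameter 120 mm, rim 16 mm high. Origin: centre of the underside, on the table; z up. Its flat floor, about 60 mm across, is 5 mm above the origin, so a cup standing on it has its origin 5 mm above the saucer's; from there it slopes up to the rim. Saucers start at least 20 mm apart.
- board: Bystander: oak board, loose, 950 g, 16 mm thick, 140 mm along its x, 300 mm along y, plus a tail to y = -235 mm. Origin: centre of the underside of the 140 x 300 part; z up. A white dish (112 mm) with two tomatoes, fixed on, 69 mm high over the table, fills the -y half. The +y half is bare: park a cup at x = 0, y = +85 mm of the board, its foot then 16 mm above the table.
- jug: Bystander: small white milk jug, loose, 400 g, largest diameter 86 mm, 118 mm high, with a handle along its own +y to 74 mm from the axis, a small spout along -y and a wooden spoon standing out to 154 mm above the table. Origin: centre of the underside; z up.
Things that resemble listed ones, but are neither listed nor needed, are in the scene too. Of the things like the saucer_green, leave any that is yellow; of the rest the larger one is meant.

How it is judged:
At the end, for the whole second after the job is handed in: Every cup stands upright (within 0.1 rad) on the flat floor of the saucer of its own colour, its axis within 12 mm of the saucer's centre, its foot 2 to 9 mm above the saucer's underside, the saucers lie flat, and all cups are at rest (horizontal distance between cup_white and saucer_white below 0.012 m and z of cup_white in the frame of saucer_white between 0.002 and 0.009 m and angle between each of cup_white, cup_blue, cup_red, cup_green's own z axis and vertical below 0.1 rad and angle between each of saucer_white, saucer_blue, saucer_red, saucer_green's own z axis and vertical below 0.05 rad and linear speed of each of cup_white, cup_blue, cup_red, cup_green below 0.02 m/s and angular speed of each of cup_white, cup_blue, cup_red, cup_green below 0.2 rad/s and horizontal distance between cup_blue and saucer_blue below 0.012 m and z of cup_blue in the frame of saucer_blue between 0.002 and 0.009 m and horizontal distance between cup_red and saucer_red below 0.012 m and z of cup_red in the frame of saucer_red between 0.002 and 0.009 m and horizontal distance between cup_green and saucer_green below 0.012 m and z of cup_green in the frame of saucer_green between 0.002 and 0.009 m); the robot touches nothing.
It fails at once if a cup is tipped over (leans more than about 45 degrees) (angle between any of cup_white, cup_blue, cup_red, cup_green's own z axis and vertical above 0.8 rad).
It fails at once if a cup is dropped or thrown: moving faster than 0.6 m/s (a fall of about 2 cm) while the fingers do not hold it ((linear speed of cup_white above 0.6 m/s and contact force between cup_white and the fingers below 0.05 N) or (linear speed of cup_blue above 0.6 m/s and contact force between cup_blue and the fingers below 0.05 N) or (linear speed of cup_red above 0.6 m/s and contact force between cup_red and the fingers below 0.05 N) or (linear speed of cup_green above 0.6 m/s and contact force between cup_green and the fingers below 0.05 N)).
It fails at once if a saucer is moved more than 3 cm from where it stood (distance of any of saucer_white, saucer_blue, saucer_red, saucer_green from where it was at the start of the episode above 0.03 m).
It fails at once if the board or the jug is pushed more than 3 cm from where it stood, or the jug is tilted (distance of any of board, jug from where it was at the start of the episode above 0.03 m or angle between jug's own z axis and vertical above 0.3 rad).
It also fails if it takes over 128 s, if anything falls off the work surface, if the arm or the gripper's body presses on something with over 40 N, if the wrist force passes 120 N, or if a joint passes its speed limit or range.

ROBOT

A 7-joint arm with a two-finger parallel gripper is mounted at the origin on the work surface. World frame = base frame: x ahead of the robot, y to its left, z up, the work surface at z = 0. Lengths are in m, angles in rad, forces in N, time in s.
With the tool pointing down it reaches from about 0.425 to 0.875 m from the base axis. Payload 9.9 kg.
Tool frame: the origin (TCP) lies on the mounting face of the last link; the fingertips stand 173 mm ahead of it and the grasp point (between the pads) lies 155 mm ahead of it; z points along the fingers, y is the line along which they close (so a half turn about z gives the same grasp; the last joint's range is limited). The gripper opens to 85 mm and grips with 20 to 120 N. Pads are 22 mm wide; open, the fingers measure 114 mm over their backs; the gripper's body (76 mm by 85 mm) begins 54 mm behind the grasp point. The pads swing forward as they close: fully open they stand 13 mm farther back than shut.
Start: joints at [-1.294, 0.576, 0.025, 1.437, -0.015, 1.129, -0.057], TCP at [0.238, 0.632, 0.405] pointing down, gripper open.
Joint ranges: [-2.76, 2.76], [-0.34, 2.15], [-1.52, 1.57], [0.19, 2.46], [-1.09, 4.23], [0.17, 1.99], [-2.82, 2.82]. Speed limits (rad/s): [2.22, 2.22, 3.01, 3.01, 3.14, 3.14, 3.14].

INTERFACE

Orientations are given as a rotation vector (axis times angle).
In Python, from rig import ctrl, eyes gives the robot as it stands.
- The arm moves only by the tool carry_out, never from a script. Its argument "rows" is a list of rows, each a list of 3 entries, a list of its own where there are three numbers: the turn, a rotation vector about the tool's x, y, z in units of 6 degrees (1.0 is 6 degrees), then the shift along the tool's x, y, z in units of 40 mm (1.0 is 40 mm), then the finger opening in mm, from 0 to 85.4. In form: [[[wx, wy, wz], [tx, ty, tz], gripper], ...]. A call has 1 to 20 rows; each row shifts and turns the commanded pose from where the row before left it, along the tool's axes as they then stand; what a row does not reach is not made up. A row lasts 1/10 s, in which the tool goes at most 50 mm and 8.59 degrees, less where a joint would pass 70% of its speed; a pose out of reach is approached as far as the arm can. A call is refused whole if a number of a shift passes 1 or a number of a turn 1, either way. A call with a gripper value outside its range is refused whole. The fingers move at their own pace and stop on an object; "force" is the grip in N (left out, the last holds). Time passes only in rows, so rows that do not move let the fingers close. It gives the time, the measured TCP pose, the force, the opening and the grip force at its end, in the units of the state.
- ctrl.observe(): the state, without advancing time (a new reading comes with each control period).
- eyes.camera(name): name is "scene" or "top"; returns the picture (420x560x3 uint8, blue, green, red); there is no depth.
- eyes.camera_model(name): a dict with "intrinsics" (3x3 intrinsics, pixels), "pose" (4x4, takes a point from camera to world coordinates). Camera axes: x right, y up, looking along -z (the intrinsics and any distortion apply to the point x, -y, -z); pixel columns grow to the right and rows downward; lengths in m; the calibration is good to about 2 mm. A picture is of the moment at which its call begins. camera_model takes no time and is no camera call.
- ctrl.close_job(): hands the job in; it is judged then, once.
The state is a dict: "time": time; "joints": joint angles; "qd": joint speeds; "joint_efforts": joint torques, N m; "position": TCP position; "orientation": TCP orientation; "wrist_force": force on the tool from outside, world axes, zero at the start; "torque": the same for the moment, N m; "opening": opening from 0.0 (shut) to 1.0 (fully open); "grip_force": force on a finger pad.
Only numpy, scipy, OpenCV 4.12 (cv2) and the standard library are available. Lean on these libraries where they do the work, as an engineer would, in place of code of your own. Each camera call takes 0.05 s, during which the arm holds its last target. There are 200 camera calls.

## Working session

There is one attempt and no reset: what is moved stays moved. The work goes in short steps, Python scripts to look and compute and a tool call to move; the robot and the scene stay as the last step left them, time stands still between calls to the robot, and variables do not carry over. Pictures are saved under pics/ and viewed, at most 14 in all, crops included, and the job is handed in when it is done.

Besides the shell and the picture viewer there is one more tool, called in YAML: its name, and indented under it one key for each argument. carry_out: Moves the arm, as the interface text tells. Its arguments: {"type":"object","properties":{"rows":{"type":"array"},"force":{"type":"number"}},"required":["rows"]}

```bash
mkdir -p pics; python3 - <<'E'
from rig import ctrl, eyes
import cv2,numpy as np
print(ctrl.observe())
for n in("top","scene"):
    cv2.imwrite(f"pics/{n}0.png",eyes.camera(n)); m=eyes.camera_model(n); print(n,{k:np.round(v,4).tolist() if not isinstance(v,str) else v for k,v in m.items()})
E
```

```text
{'time': 0.0, 'joints': array([-1.29380965,  0.57655111,  0.02482701,  1.43789299, -0.0150303 ,
        1.12901767, -0.05650041]), 'qd': array([-0.00120328,  0.00078971,  0.00096478, -0.00047246,  0.00273174,
        0.00227599,  0.00180134]), 'joint_efforts': array([ 3.37136407e-04, -7.65735412e+01,  2.25093171e+00, -2.85963571e+01,
        1.54605077e-02,  1.27268155e-02, -1.08445408e-05]), 'position': array([0.23819255, 0.63140419, 0.40383456]), 'orientation': array([-5.63554012e-01, -3.09037652e+00,  2.61754870e-03]), 'wrist_force': array([-0.04598052, -0.83376837,  0.53558622]), 'torque': array([ 0.04050867, -0.0198836 , -0.01463108]), 'grip_force': 0.0, 'opening': 0.99468203011858}
top {'intrinsics': [[520.0157, 0.0, 287.1625], [0.0, 520.0157, 206.6845], [0.0, 0.0, 1.0]], 'pose': [[-0.0074, 0.9819, -0.1891, 0.4416], [-0.9995, -0.0017, 0.03, 0.0781], [0.0292, 0.1892, 0.9815, 1.0639], [0.0, 0.0, 0.0, 1.0]]}
scene {'intrinsics': [[384.6704, 0.0, 285.7202], [0.0, 384.6704, 214.5583], [0.0, 0.0, 1.0]], 'pose': [[0.1019, -0.8147, 0.5708, 1.1727], [0.9947, 0.0742, -0.0716, -0.0167], [0.0159, 0.5751, 0.8179, 0.7653], [0.0, 0.0, 0.0, 1.0]]}
```

View pics/top0.png

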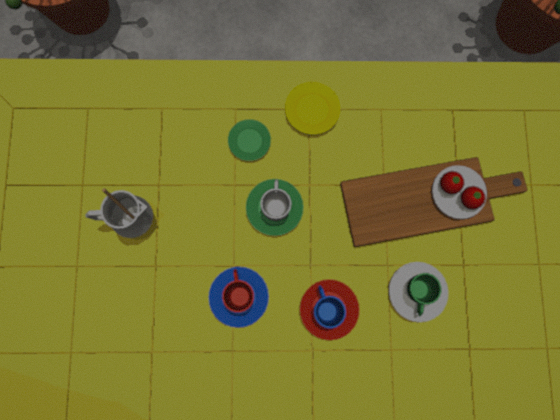

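View pics/scene0.png

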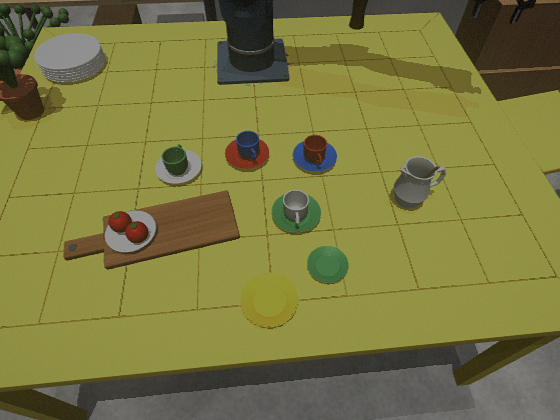

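The large green saucer holding the white cup at top (274,207) is the one I want. The other candidates are the small green dish at (249,140) and the yellow dish at (312,108), and both are excluded by the description. The other saucers are blue (238,297, red cup), red (330,310, blue cup) and white (418,292, green cup). The stack of white plates (70,58 in scene) and the tomato dish (460,192) are not saucers I need.

```bash
cat > h.py <<'E'
import cv2,numpy as np
from rig import ctrl,eyes
from scipy.spatial.transform import Rotation as R
def ray(m,uv,z):
    K,T=np.array(m["intrinsics"]),np.array(m["pose"])
    d=np.linalg.inv(K)@[uv[0],uv[1],1]; d=T[:3,:3]@(d*[1,-1,-1]); o=T[:3,3]
    return (o+d*(z-o[2])/d[2])[:2]
def masks(im):
    h,s,v=cv2.split(cv2.cvtColor(im,cv2.COLOR_BGR2HSV))
    hi=s>90
    return dict(white=(s<70)&(v>75),blue=hi&(h>95)&(h<130),red=hi&((h<9)|(h>172)),green=hi&(h>45)&(h<90)|((h>45)&(h<90)&(s>60)))
def circ(P): # algebraic circle fit
    A=np.c_[2*P,np.ones(len(P))]; a,b,c=np.linalg.lstsq(A,(P**2).sum(1),rcond=None)[0]
    return np.array([a,b]),np.sqrt(c+a*a+b*b)
E
python3 - <<'E'
from h import *
im=cv2.imread("pics/top0.png"); m=eyes.camera_model("top"); M=masks(im)
S=dict(green=((274,207),"white"),blue=((238,297),"red"),red=((330,310),"blue"),white=((418,292),"green"))
tiles=[]
for s,(c,cup) in S.items():
    w=np.zeros(im.shape[:2],np.uint8); cv2.circle(w,c,36,255,-1)
    ms=((M[s]&(w>0))*255).astype(np.uint8)
    n,l,st,_=cv2.connectedComponentsWithStats(ms); ms=(l==1+st[1:,4].argmax()).astype(np.uint8)
    hull=cv2.convexHull(cv2.findContours(ms,0,1)[0][0])[:,0].astype(float)
    P=np.array([ray(m,p,.015) for p in hull]); cs,r=circ(P)
    w[:]=0; cv2.circle(w,c,27,255,-1); mc=((M[cup]&(w>0))*255).astype(np.uint8)
    n,l,st,_=cv2.connectedComponentsWithStats(mc); mc=(l==1+st[1:,4].argmax()).astype(np.uint8)
    print("saucer",s,cs.round(4),"r",r.round(4),"| cup",cup,"area",mc.sum(),"bbox",cv2.boundingRect(mc))
    x,y=c; t=cv2.resize(im[y-35:y+35,x-35:x+35],None,fx=4.2,fy=4.2,interpolation=2)
    t=cv2.convertScaleAbs(t,alpha=1.6)
    for k in range(5,70,10): cv2.putText(t,str(x-35+k),(int(k*4.2)-8,9),0,.3,(255,255,255)); cv2.putText(t,str(y-35+k),(0,int(k*4.2)+3),0,.3,(255,255,255))
    tiles.append(t)
cv2.imwrite("pics/crop1.png",np.vstack([np.hstack(tiles[:2]),np.hstack(tiles[2:])]))
# board
h,s_,v=cv2.split(cv2.cvtColor(im,cv2.COLOR_BGR2HSV)); print("board hsv",im[225,380],h[225,380],s_[225,380],v[225,380])
for p in [(341,182),(353,245),(493,222),(478,158)]: print("board corner",ray(m,p,.016).round(4))
print("jug",ray(m,(132,222),0).round(3))
E
```

```text
saucer green [0.6437 0.0726] r 0.0585 | cup white area 642 bbox (260, 181, 32, 38)
saucer blue [0.4624 0.1443] r 0.0582 | cup red area 779 bbox (223, 271, 30, 41)
saucer red [ 0.4364 -0.0356] r 0.0576 | cup blue area 833 bbox (314, 286, 32, 42)
saucer white [ 0.4703 -0.2156] r 0.0596 | cup green area 870 bbox (408, 273, 33, 42)
board hsv [ 40  73 108] 15 161 108
board corner [ 0.6955 -0.0663]
board corner [ 0.5639 -0.0872]
board corner [ 0.6105 -0.3791]
board corner [ 0.7476 -0.3584]
jug [0.615 0.365]
```

View pics/crop1.png

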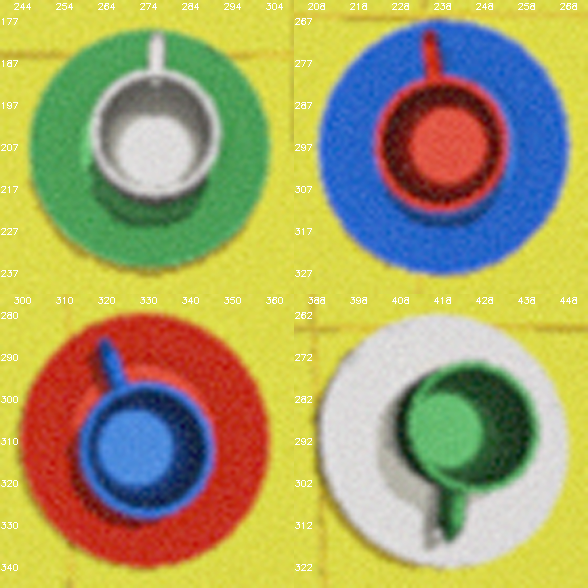

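The large green saucer carries the white cup with its rim centred near (276,204), so the choice is confirmed. The other rims are red (238,296), blue (330,312) and green (424,289), and all four handles are clearly visible.

```bash
cat >> h.py <<'E'
def go(name,xyz,yaxis=None):
    """tool-axis shift/turn in units from the measured pose to target (turn first)"""
    s=ctrl.observe(); r=R.from_rotvec(s["orientation"]); y=r.as_matrix()[:,1]; 
    if yaxis is not None:
        y=np.array([*yaxis,0])/np.hypot(*yaxis)
        if y@r.as_matrix()[:,1]<0: y=-y
    else: y=y*[1,1,0]; y/=np.linalg.norm(y)
    z=np.array([0,0,-1.]); T=R.from_matrix(np.c_[np.cross(y,z),y,z])
    print(name,"turn",((r.inv()*T).as_rotvec(True)/6).round(2),"shift after turn",(T.inv().apply(np.array(xyz)-s["position"])/.04).round(2))
E
python3 - <<'E'
from h import *
m=eyes.camera_model("top")
for n,c,t in [("white",(275.5,203.4),(276.1,179.9)),("red",(237.7,296),(235.4,269.6)),("blue",(329.5,312),(319.5,286.2)),("green",(423.9,288.3),(420.6,315.6))]:
    p=ray(m,c,.061); d=ray(m,t,.045)-p; x=np.array([d[1],-d[0]])/np.hypot(*d)
    print(n,p.round(4),"handle len",np.hypot(*d).round(3),"cup x",x.round(3))
    if n=="red": go("to red",[*p,.29],x)
E
```

```text
white [0.6414 0.0703] handle len 0.051 cup x [-0.029 -1.   ]
red [0.4624 0.1425] handle len 0.051 cup x [ 0.117 -0.993]
to red turn [-0.01 -0.   -4.57] shift after turn [ -4.13 -12.8    2.85]
blue [ 0.4313 -0.0314] handle len 0.052 cup x [ 0.32  -0.947]
green [ 0.4746 -0.2143] handle len 0.052 cup x [0.092 0.996]
```

carry_out:
  rows:
    - [[0,0,-0.914],[0,0,0],85]
    - [[0,0,-0.914],[0,0,0],85]
    - [[0,0,-0.914],[0,0,0],85]
    - [[0,0,-0.914],[0,0,0],85]
    - [[0,0,-0.914],[0,0,0],85]
    - [[0,0,0],[-0.295,-0.914,0.2],85]
    - [[0,0,0],[-0.295,-0.914,0.2],85]
    - [[0,0,0],[-0.295,-0.914,0.2],85]
    - [[0,0,0],[-0.295,-0.914,0.2],85]
    - [[0,0,0],[-0.295,-0.914,0.2],85]
    - [[0,0,0],[-0.295,-0.914,0.2],85]
    - [[0,0,0],[-0.295,-0.914,0.2],85]
    - [[0,0,0],[-0.295,-0.914,0.2],85]
    - [[0,0,0],[-0.295,-0.914,0.2],85]
    - [[0,0,0],[-0.295,-0.914,0.2],85]
    - [[0,0,0],[-0.295,-0.914,0.2],85]
    - [[0,0,0],[-0.295,-0.914,0.2],85]
    - [[0,0,0],[-0.295,-0.914,0.2],85]
    - [[0,0,0],[-0.295,-0.914,0.2],85]
    - [[0,0,0],[0,0,0],85]

```text
time: 2.1
position: [0.4639, 0.1374, 0.2917]
orientation: [0.173, -3.136, 0.005]
wrist_force: [0.7, 0.1, -0.3]
opening: 0.994
grip_force: 0.0
```

```bash
python3 -c "
from h import *
s=ctrl.observe();print(s['time'],s['position'],s['joints'].round(2))
go('red',[.4624,.1425,.197],[.117,-.993])"
```

```text
2.1 [0.46386101 0.13739779 0.29167525] [-0.33  0.44 -0.07  2.07  0.06  0.63  1.24]
red turn [-0.03 -0.01 -0.07] shift after turn [0.02 0.13 2.37]
```

carry_out:
  rows:
    - [[0,0,0],[0,0,0],85]
    - [[0,0,0],[0,0,0.3],85]
    - [[0,0,0],[0,0,0.3],85]
    - [[0,0,0],[0,0,0],85]
    - [[0,0,0],[0,0,0],85]

```text
time: 2.6
position: [0.4622, 0.1437, 0.2689]
orientation: [0.188, -3.136, -0.0]
wrist_force: [0.3, 0.3, 0.1]
opening: 0.995
grip_force: 0.0
```

```bash
python3 -c "
from h import *
go('red',[.4624,.1425,.197],[.117,-.993])"
```

```text
red turn [ 0.   -0.    0.02] shift after turn [-0.   -0.03  1.8 ]
```

Settled within about 1 mm. Next: descend, close and lift a little.

carry_out:
  force: 25
  rows:
    - [[0,0,0],[0,-0.03,0.4],85]
    - [[0,0,0],[0,0,0.4],85]
    - [[0,0,0],[0,0,0.4],85]
    - [[0,0,0],[0,0,0.35],85]
    - [[0,0,0],[0,0,0.2],85]
    - [[0,0,0],[0,0,0.05],85]
    - [[0,0,0],[0,0,0],85]
    - [[0,0,0],[0,0,0],70]
    - [[0,0,0],[0,0,0],65]
    - [[0,0,0],[0,0,0],60]
    - [[0,0,0],[0,0,0],55]
    - [[0,0,0],[0,0,0],50]
    - [[0,0,0],[0,0,0],50]
    - [[0,0,0],[0,0,0],50]

```text
time: 4.0
position: [0.4629, 0.1418, 0.1973]
orientation: [-0.185, 3.135, 0.001]
wrist_force: [-1.0, 0.9, 6.6]
opening: 0.688
grip_force: 25.5
```

```bash
python3 -c "
from h import *
s=ctrl.observe();print(s['position'])
cv2.imwrite('pics/a.png',cv2.resize(eyes.camera('scene')[60:240,220:440],None,fx=3,fy=3))
go('park',[.640,-.139,.32])"
```

```text
[0.46285147 0.1417648  0.19730639]
park turn [ 0.01  0.01 -0.  ] shift after turn [-3.57 -7.49 -3.07]
```

View pics/a.png

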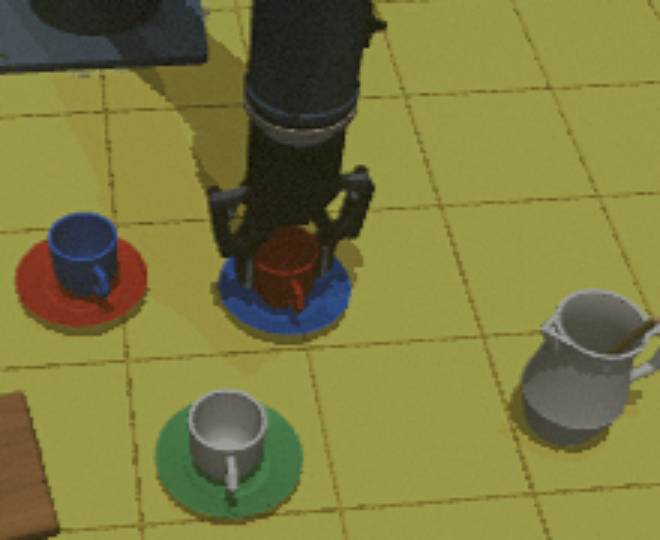

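carry_out:
  rows:
    - [[0,0,0],[0,0,-0.1],50]
    - [[0,0,0],[0,0,-0.3],50]
    - [[0,0,0],[0,0,-0.5],50]
    - [[0,0,0],[0,0,-0.5],50]
    - [[0,0,0],[0,0,-0.5],50]
    - [[0,0,0],[0,0,-0.3],50]
    - [[0,0,0],[-0.17,-0.35,0],50]
    - [[0,0,0],[-0.34,-0.714,0],50]
    - [[0,0,0],[-0.34,-0.714,0],50]
    - [[0,0,0],[-0.34,-0.714,0],50]
    - [[0,0,0],[-0.34,-0.714,0],50]
    - [[0,0,0],[-0.34,-0.714,0],50]
    - [[0,0,0],[-0.34,-0.714,0],50]
    - [[0,0,0],[-0.34,-0.714,0],50]
    - [[0,0,0],[-0.34,-0.714,0],50]
    - [[0,0,0],[-0.34,-0.714,0],50]
    - [[0,0,0],[-0.34,-0.714,0],50]
    - [[0,0,0],[0,0,0],50]
    - [[0,0,0],[0,0,0],50]
    - [[0,0,0],[0,0,0],50]

```text
time: 6.05
position: [0.6392, -0.1383, 0.2846]
orientation: [0.186, -3.135, -0.001]
wrist_force: [-0.7, 1.3, -1.2]
opening: 0.689
grip_force: 27.3
```

```bash
python3 -c "
from h import *
cv2.imwrite('pics/b.png',cv2.resize(eyes.camera('scene')[60:280,60:340],None,fx=2.7,fy=2.7))
go('park',[.640,-.139,.2085])"
```

```text
park turn [ 0.01 -0.01  0.  ] shift after turn [-0.02 -0.03  1.9 ]
```

View pics/b.png

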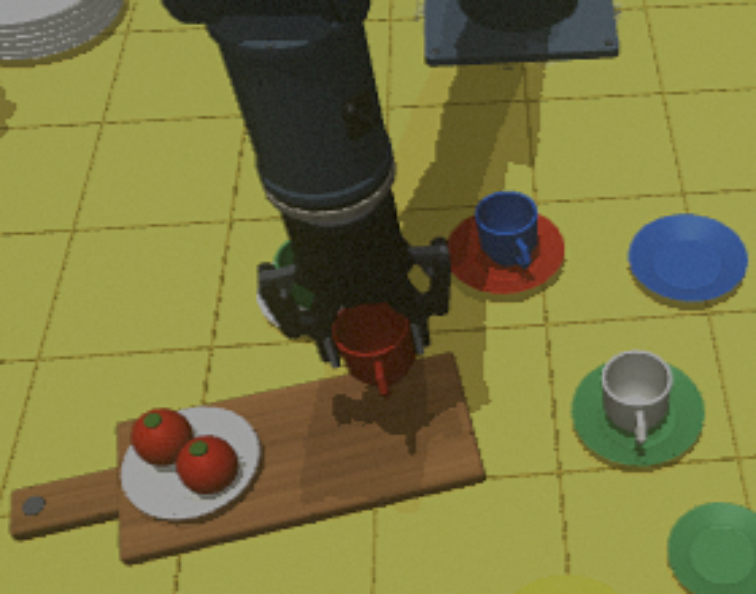

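The red cup is held upright over the bare end of the board, and the blue saucer is free. Next I lower it and let go.

carry_out:
  rows:
    - [[0,0,0],[0,0,0.4],50]
    - [[0,0,0],[0,0,0.5],50]
    - [[0,0,0],[0,0,0.5],50]
    - [[0,0,0],[0,0,0.25],50]
    - [[0,0,0],[0,0,0.1],50]
    - [[0,0,0],[0,0,0.05],50]
    - [[0,0,0],[0,0,0.05],50]
    - [[0,0,0],[0,0,0.03],50]
    - [[0,0,0],[0,0,0],50]
    - [[0,0,0],[0,0,0],50]

```text
time: 7.1
position: [0.6397, -0.1393, 0.2099]
orientation: [-0.185, 3.136, -0.0]
wrist_force: [-0.0, -0.1, -0.6]
opening: 0.688
grip_force: 27.4
```

carry_out:
  rows:
    - [[0,0,0],[0,0,0],62]
    - [[0,0,0],[0,0,0],70]
    - [[0,0,0],[0,0,0],85]
    - [[0,0,0],[0,0,0],85]
    - [[0,0,0],[0,0,0],85]
    - [[0,0,0],[0,0,-0.2],85]
    - [[0,0,0],[0,0,-0.4],85]
    - [[0,0,0],[0,0,-0.6],85]
    - [[0,0,0],[0,0,-0.6],85]
    - [[0,0,0],[0,0,-0.4],85]
    - [[0,0,0],[0,0,0],85]
    - [[0,0,0],[0,0,0],85]

```text
time: 8.3
position: [0.6395, -0.1393, 0.2978]
orientation: [-0.185, 3.136, -0.0]
wrist_force: [0.4, 0.4, -0.4]
opening: 0.995
grip_force: 0.0
```

```bash
python3 -c "
from h import *
go('blue',[.4313,-.0314,.197],[.32,-.947])"
```

```text
blue turn [-0.    0.01 -1.99] shift after turn [4.07 4.22 2.52]
```

carry_out:
  rows:
    - [[0,0,-0.5],[0,0,0],85]
    - [[0,0,-1],[0,0,0],85]
    - [[0,0,-0.49],[0,0,0],85]
    - [[0,0,0],[0.45,0.47,0.1],85]
    - [[0,0,0],[0.45,0.47,0.1],85]
    - [[0,0,0],[0.45,0.47,0.1],85]
    - [[0,0,0],[0.45,0.47,0.1],85]
    - [[0,0,0],[0.45,0.47,0.1],85]
    - [[0,0,0],[0.45,0.47,0.1],85]
    - [[0,0,0],[0.46,0.47,0.1],85]
    - [[0,0,0],[0.46,0.47,0],85]
    - [[0,0,0],[0.45,0.46,0],85]
    - [[0,0,0],[0,0,0],85]
    - [[0,0,0],[0,0,0],85]
    - [[0,0,0],[0,0,0],85]

```text
time: 9.8
position: [0.4321, -0.0318, 0.2693]
orientation: [-0.509, 3.1, -0.0]
wrist_force: [0.3, 0.7, -1.2]
opening: 0.995
grip_force: 0.0
```

```bash
python3 -c "
from h import *
go('blue',[.4313,-.0314,.197],[.32,-.947])"
```

```text
blue turn [-0.  0. -0.] shift after turn [0.01 0.02 1.81]
```

carry_out:
  force: 25
  rows:
    - [[0,0,0],[0.01,0.02,0.4],85]
    - [[0,0,0],[0,0,0.4],85]
    - [[0,0,0],[0,0,0.4],85]
    - [[0,0,0],[0,0,0.35],85]
    - [[0,0,0],[0,0,0.2],85]
    - [[0,0,0],[0,0,0.06],85]
    - [[0,0,0],[0,0,0],85]
    - [[0,0,0],[0,0,0],70]
    - [[0,0,0],[0,0,0],65]
    - [[0,0,0],[0,0,0],60]
    - [[0,0,0],[0,0,0],55]
    - [[0,0,0],[0,0,0],50]
    - [[0,0,0],[0,0,0],50]
    - [[0,0,0],[0,0,0],50]

```text
time: 11.2
position: [0.4308, -0.0308, 0.1977]
orientation: [-0.51, 3.099, -0.0]
wrist_force: [-1.5, 0.4, 6.2]
opening: 0.684
grip_force: 25.3
```

carry_out:
  rows:
    - [[0,0,0],[0,0,-0.1],50]
    - [[0,0,0],[0,0,-0.3],50]
    - [[0,0,0],[0,0,-0.5],50]
    - [[0,0,0],[0,0,-0.5],50]
    - [[0,0,0],[0,0,-0.5],50]
    - [[0,0,0],[0,0,-0.3],50]
    - [[0,0,0],[0,0,0],50]
    - [[0,0,0],[0,0,0],50]
    - [[0,0,0],[0,0,0],50]

```text
time: 12.1
position: [0.4304, -0.0309, 0.2845]
orientation: [0.51, -3.099, -0.0]
wrist_force: [0.2, 0.1, -2.2]
opening: 0.686
grip_force: 27.4
```

```bash
cat >> h.py <<'E'
def cupc(col,c,r=27):
    """rim centre of a cup by its hull above the body, top camera"""
E
python3 -c "
from h import *
im=eyes.camera('top');cv2.imwrite('pics/c.png',im)
m=eyes.camera_model('top')
go('blue saucer',[.4624,.1443,.197])"
```

```text
blue saucer turn [ 0.   -0.01  0.  ] shift after turn [-2.16  3.89  2.19]
```

View pics/c.png

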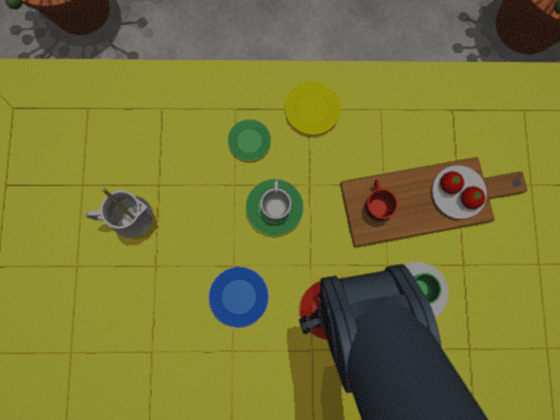

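The red cup stands on the board at (381,205) and the blue saucer at (238,297) is empty, so I re-measure that saucer while it is bare.

```bash
cat >> h.py <<'E'
def saucer(cam,col,c,r,z=.015):
    im=eyes.camera(cam); m=eyes.camera_model(cam); w=np.zeros(im.shape[:2],np.uint8); cv2.circle(w,c,r,255,-1)
    ms=((masks(im)[col]&(w>0))*255).astype(np.uint8); n,l,st,_=cv2.connectedComponentsWithStats(ms)
    ms=(l==1+st[1:,4].argmax()).astype(np.uint8)
    P=np.array([ray(m,p[0],z) for p in cv2.convexHull(cv2.findContours(ms,0,1)[0][0])]); return circ(P)
E
python3 -c "
from h import *
print(saucer('top','blue',(238,297),38),saucer('scene','blue',(315,156),30))"
```

```text
(array([0.46245692, 0.14445241]), np.float64(0.058224292443951574)) (array([0.46008261, 0.14569233]), np.float64(0.05858891630560708))
```

carry_out:
  rows:
    - [[0,0,0],[-0.2,0.35,0],50]
    - [[0,0,0],[-0.4,0.7,0],50]
    - [[0,0,0],[-0.4,0.7,0],50]
    - [[0,0,0],[-0.4,0.75,0],50]
    - [[0,0,0],[-0.4,0.75,0],50]
    - [[0,0,0],[-0.36,0.64,0],50]
    - [[0,0,0],[0,0,0],50]
    - [[0,0,0],[0,0,0],50]
    - [[0,0,0],[0,0,0],50]
    - [[0,0,0],[0,0,0],50]

```text
time: 13.25
position: [0.4626, 0.1429, 0.2849]
orientation: [0.507, -3.1, 0.001]
wrist_force: [0.2, -0.9, -1.8]
opening: 0.691
grip_force: 27.5
```

```bash
python3 -c "
from h import *
go('blue saucer',[.4624,.1443,.198])"
```

```text
blue saucer turn [-0.   -0.01 -0.  ] shift after turn [-0.01  0.03  2.17]
```

carry_out:
  rows:
    - [[0,0,0],[0,0.04,0.4],50]
    - [[0,0,0],[0,0,0.6],50]
    - [[0,0,0],[0,0,0.5],50]
    - [[0,0,0],[0,0,0.35],50]
    - [[0,0,0],[0,0,0.15],50]
    - [[0,0,0],[0,0,0.05],50]
    - [[0,0,0],[0,0,0.05],50]
    - [[0,0,0],[0,0,0.05],50]
    - [[0,0,0],[0,0,0.03],50]
    - [[0,0,0],[0,0,0],50]
    - [[0,0,0],[0,0,0],50]

```text
time: 14.35
position: [0.4622, 0.1457, 0.1981]
orientation: [-0.51, 3.1, 0.0]
wrist_force: [1.1, 0.9, -1.8]
opening: 0.684
grip_force: 27.5
```

carry_out:
  rows:
    - [[0,0,0],[0,0,0],62]
    - [[0,0,0],[0,0,0],70]
    - [[0,0,0],[0,0,0],85]
    - [[0,0,0],[0,0,0],85]
    - [[0,0,0],[0,0,0],85]
    - [[0,0,0],[0,0,-0.2],85]
    - [[0,0,0],[0,0,-0.4],85]
    - [[0,0,0],[0,0,-0.6],85]
    - [[0,0,0],[0,0,-0.6],85]
    - [[0,0,0],[0,0,-0.4],85]
    - [[0,0,0],[0,0,0],85]
    - [[0,0,0],[0,0,0],85]

```text
time: 15.55
position: [0.4621, 0.1456, 0.2863]
orientation: [-0.51, 3.099, 0.0]
wrist_force: [0.3, -0.0, -1.1]
opening: 0.994
grip_force: 0.0
```

```bash
python3 -c "
from h import *
print(saucer('top','red',(330,310),38),saucer('scene','red',(247,153),28))
go('red on board',[.6397,-.139,.209],[.117,-.993])"
```

```text
(array([ 0.43632378, -0.03555646]), np.float64(0.05756302573666135)) (array([ 0.43468552, -0.03443499]), np.float64(0.05762851289825428))
red on board turn [-0.   -0.01  1.99] shift after turn [-3.58 -7.59  1.91]
```

carry_out:
  rows:
    - [[0,0,0.5],[0,0,0],85]
    - [[0,0,1],[0,0,0],85]
    - [[0,0,0.49],[0,0,0],85]
    - [[0,0,0],[-0.15,-0.32,0],85]
    - [[0,0,0],[-0.3,-0.64,0],85]
    - [[0,0,0],[-0.3,-0.64,0],85]
    - [[0,0,0],[-0.3,-0.64,0],85]
    - [[0,0,0],[-0.3,-0.64,0],85]
    - [[0,0,0],[-0.3,-0.64,0],85]
    - [[0,0,0],[-0.3,-0.64,0],85]
    - [[0,0,0],[-0.3,-0.64,0],85]
    - [[0,0,0],[-0.3,-0.64,0],85]
    - [[0,0,0],[-0.3,-0.64,0],85]
    - [[0,0,0],[-0.3,-0.64,0],85]
    - [[0,0,0],[-0.3,-0.64,0],85]
    - [[0,0,0],[-0.13,-0.23,0],85]
    - [[0,0,0],[0,0,0],85]
    - [[0,0,0],[0,0,0],85]
    - [[0,0,0],[0,0,0],85]

```text
time: 17.55
position: [0.6396, -0.1375, 0.2857]
orientation: [0.188, -3.135, -0.001]
wrist_force: [0.4, 1.2, -0.2]
opening: 0.995
grip_force: 0.0
```

```bash
python3 -c "
from h import *
go('red on board',[.6397,-.139,.209],[.117,-.993])"
```

```text
red on board turn [ 0.01 -0.01  0.02] shift after turn [ 0.   -0.04  1.92]
```

carry_out:
  force: 25
  rows:
    - [[0,0,0],[0,-0.02,0.4],85]
    - [[0,0,0],[0,0,0.5],85]
    - [[0,0,0],[0,0,0.4],85]
    - [[0,0,0],[0,0,0.35],85]
    - [[0,0,0],[0,0,0.2],85]
    - [[0,0,0],[0,0,0.07],85]
    - [[0,0,0],[0,0,0],85]
    - [[0,0,0],[0,0,0],70]
    - [[0,0,0],[0,0,0],65]
    - [[0,0,0],[0,0,0],60]
    - [[0,0,0],[0,0,0],55]
    - [[0,0,0],[0,0,0],50]
    - [[0,0,0],[0,0,0],50]
    - [[0,0,0],[0,0,0],50]

```text
time: 18.95
position: [0.6404, -0.1395, 0.2098]
orientation: [-0.185, 3.135, 0.0]
wrist_force: [-0.3, 1.6, 5.8]
opening: 0.686
grip_force: 26.3
```

carry_out:
  rows:
    - [[0,0,0],[0,0,-0.1],50]
    - [[0,0,0],[0,0,-0.3],50]
    - [[0,0,0],[0,0,-0.5],50]
    - [[0,0,0],[0,0,-0.5],50]
    - [[0,0,0],[0,0,-0.4],50]
    - [[0,0,0],[0,0,-0.2],50]
    - [[0,0,0],[0,0,0],50]
    - [[0,0,0],[0,0,0],50]
    - [[0,0,0],[0,0,0],50]

```text
time: 19.85
position: [0.6398, -0.1397, 0.2881]
orientation: [0.185, -3.135, -0.0]
wrist_force: [-0.4, -0.1, -1.3]
opening: 0.686
grip_force: 27.2
```

```bash
python3 -c "
from h import *
go('red saucer',[.4357,-.0352,.198])"
```

```text
red saucer turn [ 0.   -0.02  0.  ] shift after turn [4.76 3.2  2.25]
```

carry_out:
  rows:
    - [[0,0,0],[0.3,0.2,0],50]
    - [[0,0,0],[0.6,0.4,0],50]
    - [[0,0,0],[0.6,0.4,0],50]
    - [[0,0,0],[0.6,0.4,0],50]
    - [[0,0,0],[0.6,0.4,0],50]
    - [[0,0,0],[0.6,0.4,0],50]
    - [[0,0,0],[0.6,0.4,0],50]
    - [[0,0,0],[0.5,0.35,0],50]
    - [[0,0,0],[0.36,0.25,0],50]
    - [[0,0,0],[0,0,0],50]
    - [[0,0,0],[0,0,0],50]
    - [[0,0,0],[0,0,0],50]
    - [[0,0,0],[0,0,0],50]

```text
time: 21.15
position: [0.4367, -0.0354, 0.289]
orientation: [-0.184, 3.136, -0.0]
wrist_force: [1.1, -0.8, -1.7]
opening: 0.689
grip_force: 27.2
```

```bash
python3 -c "
from h import *
go('red saucer',[.4357,-.0352,.198])"
```

```text
red saucer turn [-0.  0.  0.] shift after turn [0.02 0.01 2.27]
```

carry_out:
  rows:
    - [[0,0,0],[0.02,0.01,0.4],50]
    - [[0,0,0],[0,0,0.6],50]
    - [[0,0,0],[0,0,0.6],50]
    - [[0,0,0],[0,0,0.35],50]
    - [[0,0,0],[0,0,0.15],50]
    - [[0,0,0],[0,0,0.05],50]
    - [[0,0,0],[0,0,0.05],50]
    - [[0,0,0],[0,0,0.05],50]
    - [[0,0,0],[0,0,0.03],50]
    - [[0,0,0],[0,0,0],50]
    - [[0,0,0],[0,0,0],50]

```text
time: 22.25
position: [0.4355, -0.0347, 0.1987]
orientation: [-0.185, 3.135, -0.0]
wrist_force: [-1.2, 0.2, 6.5]
opening: 0.69
grip_force: 27.6
```

carry_out:
  rows:
    - [[0,0,0],[0,0,0],62]
    - [[0,0,0],[0,0,0],70]
    - [[0,0,0],[0,0,0],85]
    - [[0,0,0],[0,0,0],85]
    - [[0,0,0],[0,0,0],85]
    - [[0,0,0],[0,0,-0.2],85]
    - [[0,0,0],[0,0,-0.4],85]
    - [[0,0,0],[0,0,-0.6],85]
    - [[0,0,0],[0,0,-0.6],85]
    - [[0,0,0],[0,0,-0.4],85]
    - [[0,0,0],[0,0,0],85]
    - [[0,0,0],[0,0,0],85]

```text
time: 23.45
position: [0.4351, -0.0348, 0.2863]
orientation: [-0.185, 3.135, -0.0]
wrist_force: [-0.7, -0.3, 0.0]
opening: 0.996
grip_force: 0.0
```

```bash
python3 -c "
from h import *
cv2.imwrite('pics/d.png',eyes.camera('scene'))
go('white',[.6414,.0703,.197],[-.029,-1])"
```

```text
white turn [-0.  -0.   1.4] shift after turn [-5.08  2.77  2.22]
```

View pics/d.png

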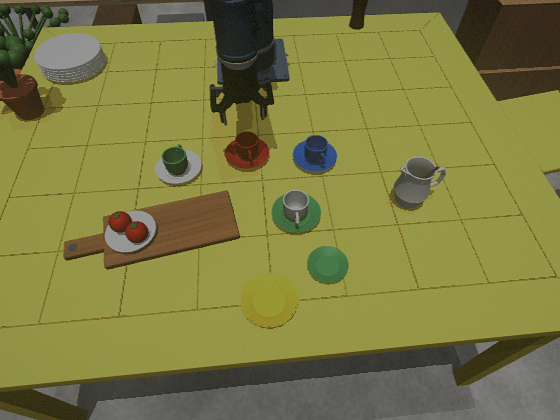

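The blue cup is on its saucer at (316,152) and the red cup on its saucer at (246,148), both upright. Next is the white cup, to the board.

carry_out:
  rows:
    - [[0,0,0.4],[0,0,0],85]
    - [[0,0,0.6],[0,0,0],85]
    - [[0,0,0.4],[0,0,0],85]
    - [[0,0,0],[-0.3,0.17,0],85]
    - [[0,0,0],[-0.6,0.33,0],85]
    - [[0,0,0],[-0.6,0.33,0],85]
    - [[0,0,0],[-0.6,0.33,0],85]
    - [[0,0,0],[-0.6,0.33,0],85]
    - [[0,0,0],[-0.6,0.33,0],85]
    - [[0,0,0],[-0.6,0.33,0],85]
    - [[0,0,0],[-0.6,0.33,0],85]
    - [[0,0,0],[-0.4,0.2,0],85]
    - [[0,0,0],[-0.18,0.09,0],85]
    - [[0,0,0],[0,0,0],85]
    - [[0,0,0],[0,0,0],85]
    - [[0,0,0],[0,0,0],85]

```text
time: 25.1
position: [0.6408, 0.0695, 0.2858]
orientation: [-0.046, -3.14, 0.001]
wrist_force: [-0.3, 0.4, 0.1]
opening: 0.994
grip_force: 0.0
```

```bash
python3 -c "
from h import *
go('white',[.6414,.0703,.197],[-.029,-1])"
```

```text
white turn [-0.01 -0.01 -0.  ] shift after turn [-0.01  0.02  2.22]
```

carry_out:
  force: 25
  rows:
    - [[0,0,0],[0,0.02,0.4],85]
    - [[0,0,0],[0,0,0.6],85]
    - [[0,0,0],[0,0,0.5],85]
    - [[0,0,0],[0,0,0.4],85]
    - [[0,0,0],[0,0,0.2],85]
    - [[0,0,0],[0,0,0.12],85]
    - [[0,0,0],[0,0,0],85]
    - [[0,0,0],[0,0,0],70]
    - [[0,0,0],[0,0,0],65]
    - [[0,0,0],[0,0,0],60]
    - [[0,0,0],[0,0,0],55]
    - [[0,0,0],[0,0,0],50]
    - [[0,0,0],[0,0,0],50]
    - [[0,0,0],[0,0,0],50]

```text
time: 26.5
position: [0.6418, 0.0712, 0.1979]
orientation: [0.045, 3.14, 0.001]
wrist_force: [-0.2, 0.2, 5.9]
opening: 0.69
grip_force: 26.2
```

carry_out:
  rows:
    - [[0,0,0],[0,0,-0.1],50]
    - [[0,0,0],[0,0,-0.3],50]
    - [[0,0,0],[0,0,-0.5],50]
    - [[0,0,0],[0,0,-0.5],50]
    - [[0,0,0],[0,0,-0.5],50]
    - [[0,0,0],[0,0,-0.3],50]
    - [[0,0,0],[0,0,0],50]
    - [[0,0,0],[0,0,0],50]
    - [[0,0,0],[0,0,0],50]

```text
time: 27.4
position: [0.6411, 0.0709, 0.2841]
orientation: [-0.045, -3.14, 0.001]
wrist_force: [0.6, -0.5, -1.7]
opening: 0.686
grip_force: 27.3
```

```bash
python3 -c "
from h import *
go('park',[.640,-.139,.209])"
```

```text
park turn [-0.   -0.02 -0.  ] shift after turn [-0.12 -5.25  1.88]
```

carry_out:
  rows:
    - [[0,0,0],[-0.12,-0.3,0],50]
    - [[0,0,0],[0,-0.65,0],50]
    - [[0,0,0],[0,-0.7,0],50]
    - [[0,0,0],[0,-0.7,0],50]
    - [[0,0,0],[0,-0.7,0],50]
    - [[0,0,0],[0,-0.7,0],50]
    - [[0,0,0],[0,-0.7,0],50]
    - [[0,0,0],[0,-0.5,0],50]
    - [[0,0,0],[0,-0.3,0],50]
    - [[0,0,0],[0,0,0],50]
    - [[0,0,0],[0,0,0.4],50]
    - [[0,0,0],[0,0,0.5],50]
    - [[0,0,0],[0,0,0.5],50]
    - [[0,0,0],[0,0,0.25],50]
    - [[0,0,0],[0,0,0.1],50]
    - [[0,0,0],[0,0,0.05],50]
    - [[0,0,0],[0,0,0.05],50]
    - [[0,0,0],[0,0,0.03],50]
    - [[0,0,0],[0,0,0],50]
    - [[0,0,0],[0,0,0],50]

```text
time: 29.4
position: [0.6404, -0.1392, 0.2103]
orientation: [0.045, 3.141, -0.0]
wrist_force: [-0.4, 0.2, -1.6]
opening: 0.69
grip_force: 27.4
```

carry_out:
  rows:
    - [[0,0,0],[0,0,0],62]
    - [[0,0,0],[0,0,0],70]
    - [[0,0,0],[0,0,0],85]
    - [[0,0,0],[0,0,0],85]
    - [[0,0,0],[0,0,0],85]
    - [[0,0,0],[0,0,-0.2],85]
    - [[0,0,0],[0,0,-0.4],85]
    - [[0,0,0],[0,0,-0.6],85]
    - [[0,0,0],[0,0,-0.6],85]
    - [[0,0,0],[0,0,-0.4],85]
    - [[0,0,0],[0,0,0],85]
    - [[0,0,0],[0,0,0],85]

```text
time: 30.6
position: [0.6402, -0.1391, 0.2982]
orientation: [0.045, 3.141, -0.0]
wrist_force: [0.1, -1.0, -1.4]
opening: 0.996
grip_force: 0.0
```

```bash
python3 -c "
from h import *
print(saucer('top','green',(274,207),38),saucer('scene','green',(296,212),27))
go('green',[.4746,-.2143,.197],[.092,.996])"
```

```text
(array([0.64368787, 0.0725865 ]), np.float64(0.05835663980795028)) (array([0.64141729, 0.07414855]), np.float64(0.05864059037241828))
green turn [ 0.   -0.01  0.61] shift after turn [ 3.94 -2.25  2.5 ]
```

carry_out:
  rows:
    - [[0,0,0.3],[0,0,0],85]
    - [[0,0,0.31],[0,0,0],85]
    - [[0,0,0],[0.3,-0.17,0],85]
    - [[0,0,0],[0.6,-0.35,0.1],85]
    - [[0,0,0],[0.6,-0.35,0.1],85]
    - [[0,0,0],[0.6,-0.35,0.1],85]
    - [[0,0,0],[0.6,-0.35,0],85]
    - [[0,0,0],[0.6,-0.35,0],85]
    - [[0,0,0],[0.4,-0.2,0],85]
    - [[0,0,0],[0.24,-0.13,0],85]
    - [[0,0,0],[0,0,0],85]
    - [[0,0,0],[0,0,0],85]
    - [[0,0,0],[0,0,0],85]

```text
time: 32.0
position: [0.4761, -0.2135, 0.2859]
orientation: [0.144, 3.137, 0.0]
wrist_force: [-0.4, 0.4, -0.6]
opening: 0.995
grip_force: 0.0
```

```bash
python3 -c "
from h import *
go('green',[.4746,-.2143,.197],[.092,.996])"
```

```text
green turn [0.   0.01 0.  ] shift after turn [ 0.04 -0.02  2.22]
```

carry_out:
  force: 25
  rows:
    - [[0,0,0],[0.02,-0.02,0.4],85]
    - [[0,0,0],[0,0,0.6],85]
    - [[0,0,0],[0,0,0.5],85]
    - [[0,0,0],[0,0,0.4],85]
    - [[0,0,0],[0,0,0.2],85]
    - [[0,0,0],[0,0,0.12],85]
    - [[0,0,0],[0,0,0],85]
    - [[0,0,0],[0,0,0],70]
    - [[0,0,0],[0,0,0],65]
    - [[0,0,0],[0,0,0],60]
    - [[0,0,0],[0,0,0],55]
    - [[0,0,0],[0,0,0],50]
    - [[0,0,0],[0,0,0],50]
    - [[0,0,0],[0,0,0],50]

```text
time: 33.4
position: [0.4745, -0.2152, 0.198]
orientation: [0.146, 3.136, -0.001]
wrist_force: [-0.0, -0.9, 6.7]
opening: 0.692
grip_force: 25.3
```

carry_out:
  rows:
    - [[0,0,0],[0,0,-0.1],50]
    - [[0,0,0],[0,0,-0.3],50]
    - [[0,0,0],[0,0,-0.5],50]
    - [[0,0,0],[0,0,-0.5],50]
    - [[0,0,0],[0,0,-0.6],50]
    - [[0,0,0],[0,0,-0.5],50]
    - [[0,0,0],[0,0,-0.2],50]
    - [[0,0,0],[0,0,0],50]
    - [[0,0,0],[0,0,0],50]

```text
time: 34.3
position: [0.4738, -0.2147, 0.3047]
orientation: [-0.145, -3.138, -0.0]
wrist_force: [0.3, 0.5, -1.8]
opening: 0.694
grip_force: 27.4
```

```bash
python3 -c "
from h import *
go('green saucer',[.6427,.0732,.198])"
```

```text
green saucer turn [ 0.   -0.01  0.  ] shift after turn [-3.54  7.56  2.67]
```

carry_out:
  rows:
    - [[0,0,0],[-0.17,0.36,0],50]
    - [[0,0,0],[-0.31,0.66,0],50]
    - [[0,0,0],[-0.31,0.66,0],50]
    - [[0,0,0],[-0.31,0.66,0],50]
    - [[0,0,0],[-0.31,0.66,0],50]
    - [[0,0,0],[-0.31,0.66,0],50]
    - [[0,0,0],[-0.31,0.66,0],50]
    - [[0,0,0],[-0.31,0.66,0],50]
    - [[0,0,0],[-0.31,0.66,0],50]
    - [[0,0,0],[-0.31,0.66,0],50]
    - [[0,0,0],[-0.31,0.66,0],50]
    - [[0,0,0],[-0.2,0.4,0],50]
    - [[0,0,0],[-0.1,0.21,0],50]
    - [[0,0,0],[0,0,0],50]
    - [[0,0,0],[0,0,0],50]
    - [[0,0,0],[0,0,0],50]

```text
time: 35.9
position: [0.6439, 0.0719, 0.3049]
orientation: [-0.148, -3.137, 0.002]
wrist_force: [-0.1, -0.1, -1.7]
opening: 0.693
grip_force: 27.4
```

```bash
python3 -c "
from h import *
go('green saucer',[.6427,.0732,.198])"
```

```text
green saucer turn [-0.01 -0.01 -0.  ] shift after turn [0.03 0.03 2.67]
```

carry_out:
  rows:
    - [[0,0,0],[0.02,0.03,0.4],50]
    - [[0,0,0],[0,0,0.6],50]
    - [[0,0,0],[0,0,0.6],50]
    - [[0,0,0],[0,0,0.5],50]
    - [[0,0,0],[0,0,0.25],50]
    - [[0,0,0],[0,0,0.13],50]
    - [[0,0,0],[0,0,0.06],50]
    - [[0,0,0],[0,0,0.05],50]
    - [[0,0,0],[0,0,0.05],50]
    - [[0,0,0],[0,0,0.03],50]
    - [[0,0,0],[0,0,0],50]
    - [[0,0,0],[0,0,0],50]

```text
time: 37.1
position: [0.6437, 0.0747, 0.1985]
orientation: [0.146, 3.138, 0.0]
wrist_force: [0.3, -0.1, -1.3]
opening: 0.692
grip_force: 27.4
```

carry_out:
  rows:
    - [[0,0,0],[0,0,0],62]
    - [[0,0,0],[0,0,0],70]
    - [[0,0,0],[0,0,0],85]
    - [[0,0,0],[0,0,0],85]
    - [[0,0,0],[0,0,0],85]
    - [[0,0,0],[0,0,-0.2],85]
    - [[0,0,0],[0,0,-0.4],85]
    - [[0,0,0],[0,0,-0.6],85]
    - [[0,0,0],[0,0,-0.6],85]
    - [[0,0,0],[0,0,-0.4],85]
    - [[0,0,0],[0,0,0],85]
    - [[0,0,0],[0,0,0],85]

```text
time: 38.3
position: [0.6436, 0.0747, 0.2866]
orientation: [0.146, 3.138, 0.0]
wrist_force: [-0.1, -0.9, 0.2]
opening: 0.995
grip_force: 0.0
```

```bash
python3 -c "
from h import *
print(saucer('top','white',(418,292),34),saucer('scene','white',(179,167),27))
go('white on board',[.6403,-.139,.209],[-.029,-1])"
```

```text
(array([ 0.47032979, -0.21561996]), np.float64(0.059600365262574125)) (array([ 0.46836402, -0.21426084]), np.float64(0.05939849148680097))
white on board turn [-0.   -0.01 -0.61] shift after turn [-0.08 -5.34  1.91]
```

White saucer centre is about (.4695, -.215).

carry_out:
  rows:
    - [[0,0,-0.3],[0,0,0],85]
    - [[0,0,-0.31],[0,0,0],85]
    - [[0,0,0],[-0.08,-0.3,0],85]
    - [[0,0,0],[0,-0.68,0],85]
    - [[0,0,0],[0,-0.7,0],85]
    - [[0,0,0],[0,-0.7,0],85]
    - [[0,0,0],[0,-0.7,0],85]
    - [[0,0,0],[0,-0.7,0],85]
    - [[0,0,0],[0,-0.7,0],85]
    - [[0,0,0],[0,-0.5,0],85]
    - [[0,0,0],[0,-0.36,0],85]
    - [[0,0,0],[0,0,0],85]
    - [[0,0,0],[0,0,0],85]
    - [[0,0,0],[0,0,0],85]

```text
time: 39.8
position: [0.6409, -0.1373, 0.2863]
orientation: [0.042, 3.141, 0.002]
wrist_force: [-0.3, 0.0, 1.4]
opening: 0.996
grip_force: 0.0
```

```bash
python3 -c "
from h import *
go('white on board',[.6403,-.139,.209],[-.029,-1])"
```

```text
white on board turn [0.01 0.   0.02] shift after turn [ 0.01 -0.04  1.93]
```

carry_out:
  force: 25
  rows:
    - [[0,0,0],[0,-0.02,0.4],85]
    - [[0,0,0],[0,0,0.5],85]
    - [[0,0,0],[0,0,0.4],85]
    - [[0,0,0],[0,0,0.35],85]
    - [[0,0,0],[0,0,0.2],85]
    - [[0,0,0],[0,0,0.07],85]
    - [[0,0,0],[0,0,0],85]
    - [[0,0,0],[0,0,0],70]
    - [[0,0,0],[0,0,0],65]
    - [[0,0,0],[0,0,0],60]
    - [[0,0,0],[0,0,0],55]
    - [[0,0,0],[0,0,0],50]
    - [[0,0,0],[0,0,0],50]
    - [[0,0,0],[0,0,0],50]

```text
time: 41.2
position: [0.641, -0.1395, 0.2103]
orientation: [0.045, 3.14, 0.0]
wrist_force: [-0.3, 1.9, 6.1]
opening: 0.686
grip_force: 26.3
```

carry_out:
  rows:
    - [[0,0,0],[0,0,-0.1],50]
    - [[0,0,0],[0,0,-0.3],50]
    - [[0,0,0],[0,0,-0.5],50]
    - [[0,0,0],[0,0,-0.5],50]
    - [[0,0,0],[0,0,-0.4],50]
    - [[0,0,0],[0,0,-0.2],50]
    - [[0,0,0],[0,0,0],50]
    - [[0,0,0],[0,0,0],50]
    - [[0,0,0],[0,0,0],50]

```text
time: 42.1
position: [0.6404, -0.1396, 0.2886]
orientation: [-0.045, -3.14, -0.0]
wrist_force: [-0.9, -0.1, -1.1]
opening: 0.687
grip_force: 27.3
```

```bash
python3 -c "
from h import *
go('white saucer',[.4695,-.215,.198])"
```

```text
white saucer turn [ 0.   -0.02  0.  ] shift after turn [ 4.22 -2.01  2.26]
```

carry_out:
  rows:
    - [[0,0,0],[0.3,-0.14,0],50]
    - [[0,0,0],[0.6,-0.29,0],50]
    - [[0,0,0],[0.6,-0.29,0],50]
    - [[0,0,0],[0.6,-0.29,0],50]
    - [[0,0,0],[0.6,-0.29,0],50]
    - [[0,0,0],[0.6,-0.29,0],50]
    - [[0,0,0],[0.5,-0.24,0],50]
    - [[0,0,0],[0.42,-0.18,0],50]
    - [[0,0,0],[0,0,0],50]
    - [[0,0,0],[0,0,0],50]
    - [[0,0,0],[0,0,0],50]
    - [[0,0,0],[0,0,0],50]

```text
time: 43.3
position: [0.4704, -0.2147, 0.2893]
orientation: [0.043, 3.141, 0.0]
wrist_force: [0.3, -0.2, -0.5]
opening: 0.686
grip_force: 27.3
```

```bash
python3 -c "
from h import *
go('white saucer',[.4695,-.215,.198])"
```

```text
white saucer turn [ 0.  0. -0.] shift after turn [ 0.02 -0.01  2.28]
```

carry_out:
  rows:
    - [[0,0,0],[0.02,-0.01,0.4],50]
    - [[0,0,0],[0,0,0.6],50]
    - [[0,0,0],[0,0,0.6],50]
    - [[0,0,0],[0,0,0.35],50]
    - [[0,0,0],[0,0,0.15],50]
    - [[0,0,0],[0,0,0.05],50]
    - [[0,0,0],[0,0,0.05],50]
    - [[0,0,0],[0,0,0.05],50]
    - [[0,0,0],[0,0,0.03],50]
    - [[0,0,0],[0,0,0],50]
    - [[0,0,0],[0,0,0],50]

```text
time: 44.4
position: [0.4691, -0.2156, 0.1992]
orientation: [0.045, 3.14, -0.001]
wrist_force: [-1.1, 1.6, 6.2]
opening: 0.686
grip_force: 27.9
```

carry_out:
  rows:
    - [[0,0,0],[0,0,0],62]
    - [[0,0,0],[0,0,0],70]
    - [[0,0,0],[0,0,0],85]
    - [[0,0,0],[0,0,0],85]
    - [[0,0,0],[0,0,0],85]
    - [[0,0,0],[0,0,-0.2],85]
    - [[0,0,0],[0,0,-0.4],85]
    - [[0,0,0],[0,0,-0.6],85]
    - [[0,0,0],[0,0,-0.6],85]
    - [[0,0,0],[0,0,-0.6],85]
    - [[0,0,0],[-0.6,0,-0.5],85]
    - [[0,0,0],[-0.7,0,-0.4],85]
    - [[0,0,0],[-0.7,0,0],85]
    - [[0,0,0],[-0.7,0,0],85]
    - [[0,0,0],[-0.7,0,0],85]
    - [[0,0,0],[-0.4,0,0],85]
    - [[0,0,0],[0,0,0],85]
    - [[0,0,0],[0,0,0],85]

```text
time: 46.2
position: [0.6202, -0.2199, 0.3303]
orientation: [-0.045, -3.14, -0.0]
wrist_force: [-0.4, 0.0, -1.1]
opening: 0.995
grip_force: 0.0
```

```bash
python3 - <<'E'
from h import *
t=eyes.camera('top')[170:350,190:460]; s=eyes.camera('scene')[110:250,140:350]
s=cv2.resize(s,(270*2,360)); t=cv2.resize(t,(270*2,360))
cv2.imwrite('pics/e.png',cv2.resize(np.vstack([t,s]),(450,600)) if 0 else t); cv2.imwrite('pics/f.png',s)
E
```

```text
(no output)
```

View pics/e.png

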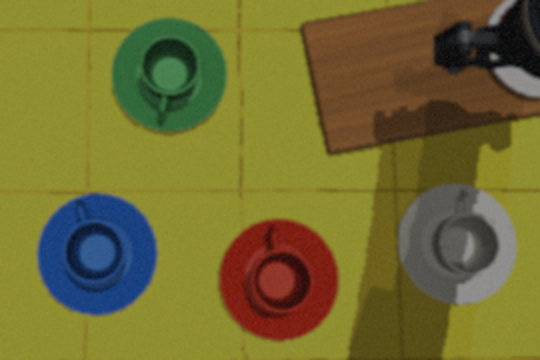

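View pics/f.png

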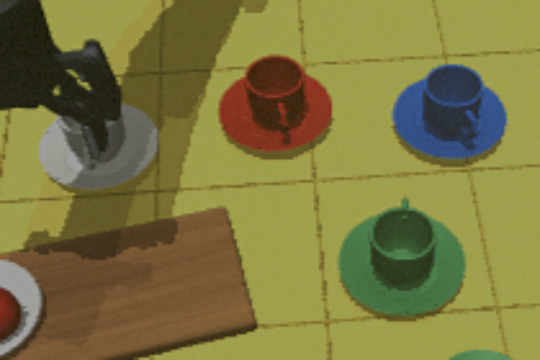

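Every cup stands upright on its own colour's saucer. Rim centres in the full top image are about white (422,292), red (328,310), green (275,204) and blue (239,297). I check the offsets and hand in if they are fine.

```bash
python3 - <<'E'
from h import *
m=eyes.camera_model('top'); ok=True
for n,c,s in [("white",(422.2,292),(.4703,-.2156)),("red",(328.2,310.5),(.4363,-.0356)),("green",(275,204.5),(.6437,.0726)),("blue",(239,297.3),(.4624,.1444))]:
    d=ray(m,c,.061)-s; print(n,(d*1e3).round(1)); ok&=np.hypot(*d)<.008
if ok: print(ctrl.close_job())
E
```

```text
white [-2.7  5. ]
red [-2.2  6.6]
green [-4.5 -1.3]
blue [-2.5 -4.3]
the job is handed in; nothing more can be done
None
```

All four cups are back upright on the saucers of their own colour, each within about 7 mm of the centre by my last camera measurement, and the job is handed in (no verdict was returned).

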